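# Slide the keyed sprocket onto the oil pump shaft

### The job

Fit the drive sprocket onto the oil pump: take the sprocket whose bore has two key slots, turn it until the slots line up with the two keys on the pump's upright shaft, slide it down until it sits fully home on the shaft's shoulder, and let go. Leave the sprocket with the plain round bore where it lies.

Things in the scene. Friction and masses are not known exactly. Their poses are not given: they have to be found in the camera images.
- keyed_sprocket_grip (a point): The right sprocket, loose, boss up, 54 mm high: dark toothed flange 84 mm across, 10 thick; bright block boss, flat sides (+-y) 44 mm apart, ends (+-x) 50 apart, either pair to grip. Through bore: round 28 mm plus two opposite slots 16 wide, 38 end to end, along x. Half a turn fits alike. Point: on the bore axis, 34 mm above the underside, 24 above the flange; z up. 0.25-0.5 kg.
- shaft_seat (a point): Centre of the shoulder's top face on the fixed oil pump (round aluminium body 145 mm across, 38 high), 46 mm above the bench. The fitted sprocket's underside rests here. z is up the shaft; x runs along the line through its two opposite keys: 34 mm end to end across the shaft, 10 thick, rising 36 mm from the shoulder plus a roof-shaped top with its ridge 39.5 above. Either way round fits.
- shaft_tip (a point): Top of the pump's upright steel shaft, 60 mm above the shoulder, on the axis. The shaft is 22 mm thick for 44 mm up from the shoulder, then tapers to 8 mm at this tip, which guides the bore on. The pump's two square port stubs (30 mm wide, ends 164 mm apart) stick out of the body in line with the two keys.
- plain_sprocket_grip (a point): The wrong sprocket, loose: same size and outside shape as the right one, but its bore is a plain round 28 mm hole without slots. This point is on its axis, 34 mm above its underside. The two sprockets may lie in either place.
There are look-alikes about, which are no part of the job. What is shaped like the part that bears keyed_sprocket_grip but pink or purple is not meant.

How it is judged:
At the end, for the whole second after the job is handed in: The slotted sprocket sits on the shaft: its underside within 5 mm of the shoulder, its axis within 10 mm of the shaft's and its slots along the keys (within 23 degrees, either way round), level within 7 degrees, let go and at rest; the plain sprocket lies flat within 30 mm of where it was (z of keyed_sprocket_grip in the frame of shaft_seat between 0.029 and 0.039 m and horizontal distance between keyed_sprocket_grip and shaft_seat below 0.01 m and angle between the x axis of keyed_sprocket_grip and the x axis of shaft_seat, either way round below 0.4 rad and angle between each of keyed_sprocket_grip, plain_sprocket_grip's own z axis and vertical below 0.12 rad and linear speed of keyed_sprocket below 0.02 m/s and distance of plain_sprocket_grip from where it was at the start of the episode below 0.03 m); the robot touches nothing.
It fails at once if the plain sprocket is moved more than 30 mm (distance of plain_sprocket_grip from where it was at the start of the episode above 0.03 m).
It also fails if it takes over 40 s, if anything falls off the work surface, if the arm or the gripper's body presses on something with over 40 N, if the wrist force passes 120 N, or if a joint passes its speed limit or range.

### The arm

A 7-joint arm with a two-finger parallel gripper is mounted at the origin on the work surface. World frame = base frame: x ahead of the robot, y to its left, z up, the work surface at z = 0. Lengths are in m, angles in rad, forces in N, time in s.
With the tool pointing down it reaches from about 0.35 to 0.9 m from the base axis. Payload 7.2 kg.
Tool frame: the origin (TCP) lies at the centre of the arm's flange, where the gripper is bolted on; the fingertips stand 173 mm ahead of it and the grasp point (between the pads) lies 155 mm ahead of it; z points along the fingers, y is the line along which they close (so a half turn about z gives the same grasp; the last joint's range is limited). The gripper opens to 85 mm and grips with 20 to 120 N. Pads are 22 mm wide; open, the fingers measure 114 mm over their backs; the gripper's body (76 mm by 85 mm) begins 54 mm behind the grasp point. The pads swing forward as they close: fully open they stand 13 mm farther back than shut.
Start: joints at [-1.293, 0.411, -0.013, 1.596, 0.006, 1.134, -0.082], TCP at [0.212, 0.588, 0.405] pointing down, gripper open.
Joint ranges: [-2.95, 2.95], [-0.29, 1.99], [-1.47, 1.44], [0.14, 2.54], [-1.03, 4.17], [0.13, 1.85], [-2.86, 2.86]. Speed limits (rad/s): [2.39, 2.39, 3.01, 3.01, 3.14, 3.14, 3.14].

### API

Orientations are given as a rotation vector (axis times angle).
In Python, from workcell import get_obs, imaging, ticket, finder gives the robot as it stands.
- The arm moves only by the shell command python3 -m crank 'ROWS'. ROWS is JSON, a list that holds one entry, the list of rows, each a list of 7 numbers: the shift along the world's x, y, z in mm, then the turn, a rotation vector about the world's x, y, z in rad, then the closure in counts, from 0 (fully open) to 255 (shut). In form: [[[tx, ty, tz, ax, ay, az, hand], ...]]. A call has 1 to 12 rows; each row shifts and turns the commanded pose from where the row before left it; what a row does not reach is not made up. A row lasts 1/8 s, in which the tool goes at most 62.5 mm and 10.7 degrees, less where a joint would pass 70% of its speed; a pose out of reach is approached as far as the arm can. A call with a gripper value outside its range is refused whole. The fingers move at their own pace and stop on an object; the grip force is fixed at half the most. Time passes only in rows, so rows that do not move let the fingers close. It gives the time, the measured TCP pose, the force, the opening and the grip force at its end, in the units of the state.
- get_obs(): the state, without advancing time (a new reading comes with each control period).
- imaging.snapshot(name): name is "side" or "top" or "wrist"; returns a dict with "pixels" (384x512x3 uint8, red, green, blue), "range_z" (384x512 float32, m along the optical axis (not along the pixel's ray), 0 where there is no reading), "vfov" (degrees; the focal length in pixels is half the picture's height over the tangent of half this angle, whatever the lens; pixels are square), "cx", "cy" (the principal point, pixels), "world_from_camera" (4x4, takes a point from camera to world coordinates); the wrist camera has in their place "mount" (4x4, takes a point from camera to tool coordinates, whose origin is the TCP and whose axes are the flange's). Camera axes: x right, y up, looking along -z (the intrinsics and any distortion apply to the point x, -y, -z); pixel columns grow to the right and rows downward; lengths in m; the calibration is good to about 2 mm. A picture is of the moment at which its call begins: read the wrist's pose just before it.
- ticket.sign_off(): hands the job in; it is judged then, once.
Trained networks look in the newest picture that a camera, given by its name, has taken for a name from the list of things; names that differ only in an ending like _2 or _b are one class to them, and where a whole thing is asked for, a point or a joint stands for the part that bears it (a point fixed in the world has none). Each returns a list of dicts, best first, with "confidence" (0 to 1); they miss things now and then, are a little off and sometimes report something else, mostly with a low value. They report only what shows in the picture. A call takes as long as a camera call. They do not tell look-alikes from the thing itself.
- finder.trace(camera, query): "mask" (384x512 bool, what is visible of it) and "location" ([column, row] in pixels, amid what is visible of it).
The state is a dict: "time": time; "joint_positions": joint angles; "joint_vel": joint speeds; "joint_torque": joint torques, N m; "eef_pos": TCP position; "eef_rot": TCP orientation; "wrist_force": force on the tool from outside, world axes, zero at the start; "wrist_torque": the same for the moment, N m; "opening": finger opening in m; "grip_force": force on a finger pad.
Only numpy, scipy, OpenCV 4.12 (cv2) and the standard library are available. Lean on these libraries where they do the work, as an engineer would, in place of code of your own. Each camera call takes 0.05 s, during which the arm holds its last target. There are 200 camera calls.

## Working session

There is one attempt and no reset: what is moved stays moved. The work goes in short steps, Python scripts to look and compute and a shell command to move; the robot and the scene stay as the last step left them, time stands still between calls to the robot, and variables do not carry over. Pictures are saved under pics/ and viewed, at most 10 in all, crops included, and the job is handed in when it is done.

```bash
mkdir -p pics; ls
cat > h.py <<'E'
import numpy as np,cv2
from workcell import get_obs, imaging, ticket, finder
from scipy.spatial.transform import Rotation as R
def snap(n):
    o=get_obs(); s=imaging.snapshot(n)
    if 'mount' in s:
        T=np.eye(4);T[:3,:3]=R.from_rotvec(o['eef_rot']).as_matrix();T[:3,3]=o['eef_pos'];s['world_from_camera']=T@s['mount']
    return s
def world(s):
    d=s['range_z'];h,w=d.shape;f=h/2/np.tan(np.radians(s['vfov'])/2)
    v,u=np.mgrid[:h,:w]
    P=np.stack([(u-s['cx'])/f*d,-(v-s['cy'])/f*d,-d,np.ones_like(d)],-1)
    W=(P@np.array(s['world_from_camera']).T)[...,:3];W[d<=0]=np.nan
    return W
def save(s,p): cv2.imwrite(p,s['pixels'][...,::-1])
E
python3 - <<'E'
from h import *
o=get_obs();print({k:np.round(v,3) for k,v in o.items()})
ims=[]
for n in ['top','side']:
    s=snap(n);W=world(s);ims.append(s['pixels']);np.savez(f'{n}.npz',W=W,p=s['pixels'])
    print(n,{k:s[k] for k in s if k not in('pixels','range_z')})
    for q in ['keyed_sprocket_grip','plain_sprocket_grip','shaft_seat','shaft_tip']:
        for r in finder.trace(n,q):
            m=r['mask']; w=W[m]; c=r['location']; print(n,q,round(r['confidence'],2),c,m.sum(),np.round(np.nanmedian(w,0),3) if m.any() else None)
cv2.imwrite('pics/top.png',cv2.resize(ims[0],(800,600))[...,::-1]);cv2.imwrite('pics/side.png',ims[1][...,::-1])
E
```

```text
pics
{'time': np.float64(0.0), 'joint_positions': array([-1.293,  0.412, -0.013,  1.597,  0.006,  1.134, -0.082]), 'joint_vel': array([-0.   , -0.001, -0.001,  0.   , -0.   , -0.   ,  0.   ]), 'joint_torque': array([-2.0000e-03, -6.0063e+01,  6.8100e-01, -2.9943e+01,  1.4000e-02,
        1.0000e-02, -0.0000e+00]), 'eef_pos': array([0.212, 0.588, 0.404]), 'eef_rot': array([-5.400e-01, -3.095e+00,  2.000e-03]), 'wrist_force': array([-0.509,  0.868, -0.765]), 'wrist_torque': array([ 0.017, -0.005, -0.028]), 'grip_force': np.float64(0.0), 'opening': np.float64(0.085)}
top {'vfov': 49.08268453446578, 'cx': 255.41305161196954, 'cy': 189.72674867859396, 'world_from_camera': array([[-0.02542664,  0.99276277, -0.11736936,  0.44646812],
       [-0.9995807 , -0.02687537, -0.01077694, -0.07650948],
       [-0.01385328,  0.11704613,  0.99302985,  1.09009437],
       [ 0.        ,  0.        ,  0.        ,  1.        ]])}
top keyed_sprocket_grip 0.86 [382.2, 203.2] 830 [ 0.525 -0.382  0.012]
top keyed_sprocket_grip 0.86 [336.6, 157.6] 679 [ 0.65  -0.275  0.014]
top keyed_sprocket_grip 0.67 [335.1, 203.2] 802 [ 0.537 -0.268  0.011]
top plain_sprocket_grip 0.84 [267.5, 208.2] 728 [ 0.515 -0.097  0.011]
top shaft_seat 0.93 [162.8, 224.6] 2070 [0.49  0.171 0.036]
top shaft_tip 0.89 [158.1, 220.3] 2064 [0.49  0.169 0.036]
side {'vfov': 44.37301767519981, 'cx': 252.40996668222206, 'cy': 195.75335245524886, 'world_from_camera': array([[ 0.79026639,  0.41646392, -0.44948509,  0.02460886],
       [-0.61259368,  0.51968883, -0.59552709, -0.74845777],
       [-0.01442316,  0.74597676,  0.66581578,  0.88064605],
       [ 0.        ,  0.        ,  0.        ,  1.        ]])}
side keyed_sprocket_grip 0.77 [342.0, 311.4] 1182 [ 0.517 -0.396  0.016]
side keyed_sprocket_grip 0.66 [347.3, 252.7] 917 [ 0.642 -0.29   0.025]
side shaft_seat 0.97 [186.2, 184.4] 1551 [0.482 0.161 0.036]
side shaft_tip 0.81 [187.2, 181.3] 1471 [0.482 0.159 0.037]
```

View pics/top.png

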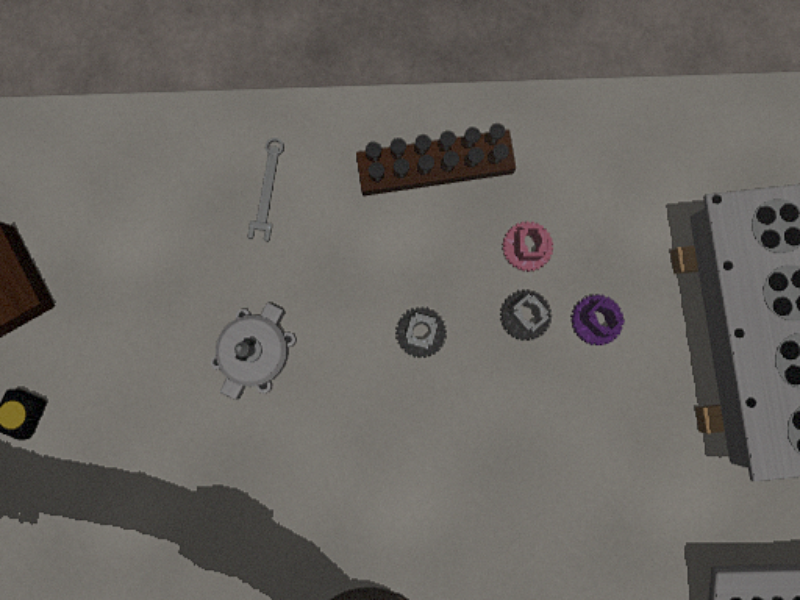

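View pics/side.png

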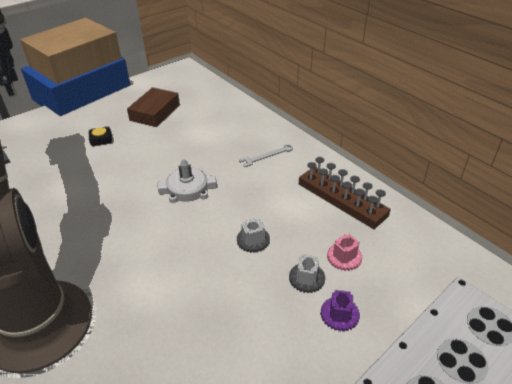

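```bash
python3 -m crank '[[[26,-40,0,0,0,0,0],[26,-40,0,0,0,0,0],[26,-40,0,0,0,0,0],[26,-40,0,0,0,0,0],[26,-40,0,0,0,0,0],[26,-40,0,0,0,0,0],[26,-40,0,0,0,0,0],[26,-40,0,0,0,0,0],[26,-40,0,0,0,0,0],[26,-40,0,0,0,0,0],[0,0,0,0,0,0,0]]]'
python3 - <<'E'
from h import *
s=snap('wrist');print(np.round(s['mount'],3),s['vfov'],s['cx'],s['cy']);W=world(s);save(s,'pics/w1.png');np.savez('w1.npz',W=W,p=s['pixels'])
print(np.round(get_obs()['joint_positions'],2))
for r in finder.trace('wrist','shaft_seat')[:2]:
    w=W[r['mask']];print(r['confidence'],r['location'],np.nanmedian(w,0),np.nanmax(w,0),np.nanmin(w,0))
E
```

```text
time: 1.88
eef_pos: [0.4736, 0.1843, 0.405]
eef_rot: [0.55, 3.092, -0.001]
wrist_force: [-0.6, 0.9, -0.4]
opening: 0.0852
grip_force: 0.0
[[ 0.     0.949  0.316  0.083]
 [ 1.    -0.    -0.001  0.001]
 [-0.001  0.316 -0.949  0.031]
 [ 0.     0.     0.     1.   ]] 68.29692373537844 255.90661935256156 191.44483854107136
[-0.66  0.21  0.22  1.89 -0.05  1.05  0.8 ]
0.58 [257.0, 176.6] [0.48035113 0.18530698 0.03742911] [0.57341492 0.2490298  0.10723844] [ 0.4131188   0.10992994 -0.00192113]
```

View pics/w1.png

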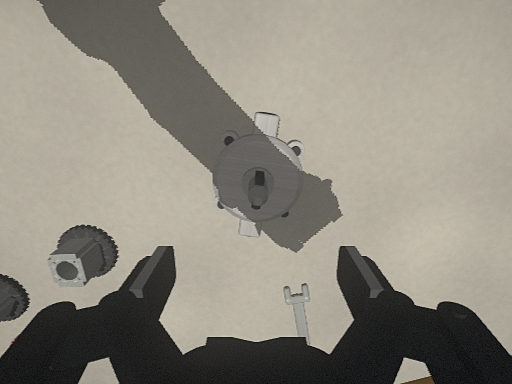

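```bash
cat >> h.py <<'E'
def circ(P):
    from scipy.optimize import least_squares
    c=P.mean(0);r=least_squares(lambda q:np.hypot(*(P-q[:2]).T)-q[2],[*c,.04],loss='soft_l1',f_scale=.002);return r.x
def hullc(P):
    return cv2.minEnclosingCircle(P.astype(np.float32))
E
python3 - <<'E'
from h import *
for n in ['w1','top','side']:
    W=np.load(n+'.npz')['W'].reshape(-1,3);W=W[~np.isnan(W).any(1)]
    near=np.hypot(W[:,0]-.488,W[:,1]-.172)<.11; Q=W[near]
    b=Q[(Q[:,2]>.034)&(Q[:,2]<.042)]
    print(n,'bodytop',len(b),np.median(b[:,2]),hullc(b[:,:2]))
    for lo,hi in [(.05,.08),(.085,.092),(.092,.1),(.1,.11)]:
        t=Q[(Q[:,2]>lo)&(Q[:,2]<hi)]
        if len(t):print(lo,len(t),t.mean(0).round(4),t.min(0).round(4),t.max(0).round(4))
    c=np.array(hullc(b[:,:2])[0]); r=np.hypot(*(Q[:,:2]-c).T)
    st=Q[(Q[:,2]>.012)&(Q[:,2]<.034)&(r>.076)&(r<.085)]
    print('stub z',np.percentile(st[:,2],[10,50,90]) if len(st) else 0)
    if len(st):
        a=np.arctan2(st[:,1]-c[1],st[:,0]-c[0]); print('ang',np.degrees(np.angle(np.mean(np.exp(2j*a)))/2),np.histogram(np.degrees(a),24,(-180,180))[0])
W=np.load('top.npz')['W'].reshape(-1,3)
for c in [(.537,-.268),(.515,-.097)]:
    Q=W[np.hypot(W[:,0]-c[0],W[:,1]-c[1])<.06]
    for lo,hi in [(.006,.014),(.048,.06)]:
        t=Q[(Q[:,2]>lo)&(Q[:,2]<hi)];print(c,lo,len(t),hullc(t[:,:2]),cv2.minAreaRect(t[:,:2].astype(np.float32)))
E
```

```text
w1 bodytop 4551 0.03773167418353213 ((0.4905501902103424, 0.180338054895401), 0.054814886301755905)
0.05 127 [0.4797 0.1842 0.0653] [0.4737 0.1715 0.0501] [0.4921 0.1926 0.0798]
0.085 106 [0.487  0.1817 0.0888] [0.476  0.1695 0.085 ] [0.5061 0.1911 0.0919]
0.092 142 [0.4875 0.1818 0.0958] [0.4813 0.171  0.092 ] [0.5001 0.1907 0.0999]
0.1 114 [0.4897 0.1808 0.104 ] [0.484  0.1742 0.1   ] [0.4963 0.1865 0.1072]
stub z [0.0237734  0.02639722 0.02767838]
ang -28.58625664129482 [ 0  0  0  0  0  0  0  0  0 35 45  0  0  0  0  0  0  0  0  0  0 64 87  0]
top bodytop 1141 0.03746446562786576 ((0.4916483461856842, 0.17588022351264954), 0.05651445314288139)
0.05 46 [0.4904 0.1708 0.0646] [0.4752 0.158  0.0506] [0.5101 0.1899 0.08  ]
0.085 26 [0.4922 0.1746 0.0887] [0.4775 0.166  0.0854] [0.5082 0.1877 0.092 ]
0.092 34 [0.4908 0.1756 0.0962] [0.4818 0.1676 0.0924] [0.5008 0.1866 0.0999]
0.1 19 [0.4922 0.1762 0.1043] [0.4864 0.1726 0.1002] [0.498  0.1807 0.1089]
stub z [0.02158537 0.02554849 0.02881233]
ang -28.6594949205479 [ 0  0  0  0  0  0  0  0  0 16 18  0  0  0  0  0  0  0  0  0  0 15 19  0]
[... 656 characters left out ...]
75489807129, -0.2717888653278351), (0.08441847562789917, 0.08321741223335266), 39.55354690551758)
(0.537, -0.268) 0.048 214 ((0.5389814376831055, -0.27205899357795715), 0.0300131943076849) ((0.5393776297569275, -0.27197128534317017), (0.049957551062107086, 0.04481341317296028), 37.615291595458984)
(0.515, -0.097) 0.006 431 ((0.5148961544036865, -0.08777368813753128), 0.052070267498493195) ((0.5157142877578735, -0.09566052258014679), (0.08340379595756531, 0.08784383535385132), 2.5547523498535156)
(0.515, -0.097) 0.048 233 ((0.515232503414154, -0.09865860641002655), 0.028835279867053032) ((0.5153831839561462, -0.09851691126823425), (0.04361652955412865, 0.04979051649570465), 73.44003295898438)
```

```bash
python3 -m crank '[[[7,-46,0,0,0,0,0],[7,-46,0,0,0,0.168,0],[7,-46,0,0,0,0.168,0],[7,-46,0,0,0,0.168,0],[7,-46,0,0,0,0.168,0],[7,-46,0,0,0,0.168,0],[7,-46,-10,0,0,0.168,0],[7,-46,-10,0,0,0,0],[7,-46,-10,0,0,0,0],[2,-42,-10,0,0,0,0],[0,0,0,0,0,0,0],[0,0,0,0,0,0,0]]]'
python3 - <<'E'
from h import *
s=snap('wrist');W=world(s);save(s,'pics/w2.png');np.savez('w2.npz',W=W,p=s['pixels'])
o=get_obs();print(np.round(o['joint_positions'],2),o['eef_pos'],o['eef_rot'])
W=W.reshape(-1,3)
Q=W[np.hypot(W[:,0]-.539,W[:,1]+.272)<.06]
for lo,hi in [(.006,.014),(.048,.06)]:
    t=Q[(Q[:,2]>lo)&(Q[:,2]<hi)];print(lo,len(t),np.median(t[:,2]),hullc(t[:,:2]),cv2.minAreaRect(t[:,:2].astype(np.float32)))
E
```

```text
time: 3.48
eef_pos: [0.5375, -0.2662, 0.3644]
eef_rot: [-1.024, 2.97, 0.002]
wrist_force: [0.1, 0.4, -0.0]
opening: 0.0853
grip_force: 0.0
[ 0.13  0.41  0.34  1.72 -0.16  1.03  2.76] [ 0.53760235 -0.26583323  0.36471179] [-1.02524067e+00  2.96897096e+00  1.78722469e-03]
0.006 1700 0.009856720025306104 ((0.5384889245033264, -0.26947394013404846), 0.04243718460202217) ((0.5353459715843201, -0.27168142795562744), (0.07701273262500763, 0.08366815745830536), 39.24053955078125)
0.048 1226 0.05378764261167415 ((0.5379549264907837, -0.2693115472793579), 0.029615189880132675) ((0.5382100343704224, -0.26942530274391174), (0.050344761461019516, 0.04397512972354889), 38.420955657958984)
```

View pics/w2.png

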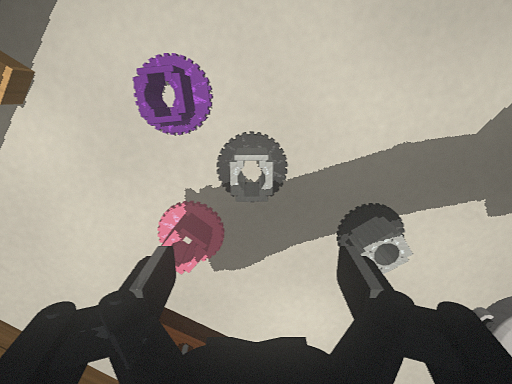

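```bash
python3 -m crank '[[[1,-4,-35,0,0,0,0],[0,0,-35,0,0,0,0],[0,0,-35,0,0,0,0],[0,0,-35,0,0,0,0],[0,0,-33,0,0,0,0],[0,0,0,0,0,0,0],[0,0,0,0,0,0,0],[0,0,0,0,0,0,255],[0,0,0,0,0,0,255],[0,0,0,0,0,0,255],[0,0,0,0,0,0,255],[0,0,0,0,0,0,255]]]'
```

```text
time: 5.03
eef_pos: [0.5383, -0.2721, 0.1929]
eef_rot: [-1.021, 2.97, -0.001]
wrist_force: [-1.1, 0.7, 7.6]
opening: 0.0434
grip_force: 62.7
```

```bash
python3 -m crank '[[[0,0,40,0,0,0,255],[0,0,50,0,0,0,255],[0,0,55,0,0,0,255],[0,0,5,0,0,0,255],[0,0,0,0,0,0,255]]]'; python3 -m crank '[[[-5,45,0,0,0,0,255],[-5,45,0,0,0,-0.166,255],[-5,45,0,0,0,-0.166,255],[-5,45,0,0,0,-0.166,255],[-5,45,0,0,0,-0.166,255],[-5,45,0,0,0,-0.166,255],[-5,45,0,0,0,-0.166,255],[-5,45,0,0,0,-0.166,255],[-5,45,0,0,0,0,255],[-2,43,0,0,0,0,255],[0,0,0,0,0,0,255],[0,0,0,0,0,0,255]]]'
python3 - <<'E'
from h import *
for n in ['top','side','wrist']:
    s=snap(n);W=world(s);save(s,f'pics/c_{n}.png');np.savez(f'c_{n}.npz',W=W,p=s['pixels'])
    W=W.reshape(-1,3);Q=W[np.hypot(W[:,0]-.4915,W[:,1]-.176)<.06]
    print(n,np.histogram(Q[:,2],20,(.0,.3)))
    for lo,hi in [(.148,.175)]:
        t=Q[(Q[:,2]>lo)&(Q[:,2]<hi)];print(len(t),np.median(t[:,2]),hullc(t[:,:2]))
o=get_obs();print(o['eef_pos'],o['eef_rot'],o['joint_positions'].round(2))
E
```

```text
time: 5.65
eef_pos: [0.5375, -0.2718, 0.3414]
eef_rot: [1.021, -2.971, -0.001]
wrist_force: [-0.1, 0.2, -3.2]
opening: 0.0435
grip_force: 62.4
time: 7.15
eef_pos: [0.4903, 0.1755, 0.3401]
eef_rot: [-0.776, -3.042, 0.004]
wrist_force: [-0.3, -0.4, -2.4]
opening: 0.0436
grip_force: 62.5
top (array([ 55, 103, 704,   0,   0,   0,   0,   0,   0,  14, 323,  24,  24,
        55,  33,  26,  20,  35,  84,  28]), array([0.   , 0.015, 0.03 , 0.045, 0.06 , 0.075, 0.09 , 0.105, 0.12 ,
       0.135, 0.15 , 0.165, 0.18 , 0.195, 0.21 , 0.225, 0.24 , 0.255,
       0.27 , 0.285, 0.3  ]))
347 0.15656878098626859 ((0.4904670715332031, 0.17229487001895905), 0.0420241616666317)
side (array([137, 181, 700,  75,  56,  58,  39,   8,   0,  13, 320,  75,  97,
       124,  26,  44,  29,  65, 102,  70]), array([0.   , 0.015, 0.03 , 0.045, 0.06 , 0.075, 0.09 , 0.105, 0.12 ,
       0.135, 0.15 , 0.165, 0.18 , 0.195, 0.21 , 0.225, 0.24 , 0.255,
       0.27 , 0.285, 0.3  ]))
381 0.15877150030066056 ((0.49041640758514404, 0.1727103441953659), 0.04291687160730362)
wrist (array([   57,   117,  4679,   167,    23,     0,     0,     0,     0,
         151,  5504,  1727,  2942,  7620,  5234,  7741, 13630,  2959,
           0,     0]), array([0.   , 0.015, 0.03 , 0.045, 0.06 , 0.075, 0.09 , 0.105, 0.12 ,
       0.135, 0.15 , 0.165, 0.18 , 0.195, 0.21 , 0.225, 0.24 , 0.255,
       0.27 , 0.285, 0.3  ]))
6627 0.15790817248852612 ((0.4901828169822693, 0.17553415894508362), 0.0421772263944149)
[0.49087953 0.17467715 0.34107999] [-7.79918087e-01 -3.04252384e+00  1.86521502e-03] [-0.75  0.31  0.39  1.94 -0.15  0.92  0.78]
```

Run:
```python
import cv2,numpy as np
a=[cv2.imread(f'pics/c_{n}.png') for n in('top','side','wrist')]
b=[cv2.resize(a[0][140:300,80:240],(400,300)),cv2.resize(a[1][80:240,100:313],(400,300)),cv2.resize(a[2],(400,300)),np.zeros((300,400,3),np.uint8)]
cv2.imwrite('pics/c.png',np.vstack([np.hstack(b[:2]),np.hstack(b[2:])]))
```

```text
(no output)
```

View pics/c.png

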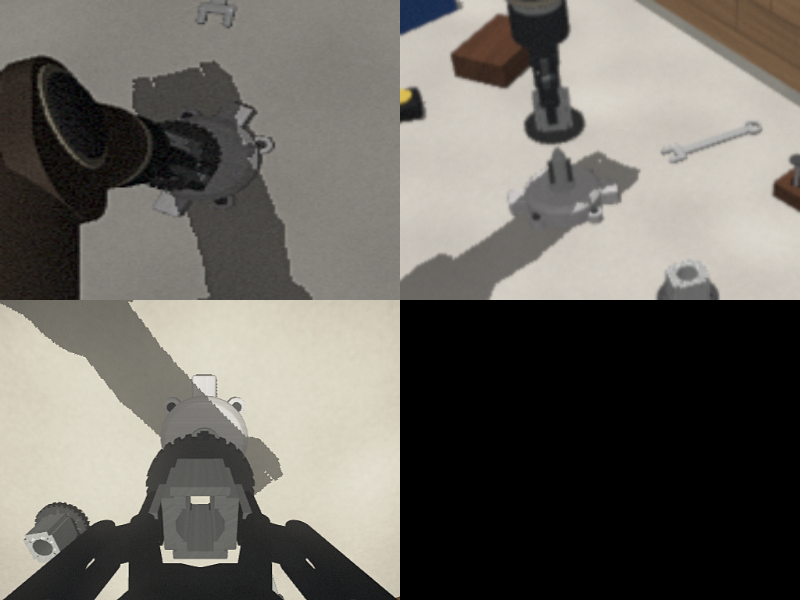

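```bash
python3 -m crank '[[[0,4,0,0,0,0,255],[0,0,-20,0,0,0,255],[0,0,-15,0,0,0,255],[0,0,-8,0,0,0,255],[0,0,-6,0,0,0,255],[0,0,0,0,0,0,255],[0,0,0,0,0,0,255]]]'
python3 - <<'E'
from h import *
s=snap('side');W=world(s).reshape(-1,3);im=s['pixels'][130:210,135:242]
cv2.imwrite('pics/d.png',cv2.resize(im,(640,480))[...,::-1])
s=snap('top');W2=world(s).reshape(-1,3)
for W in (W,W2):
    Q=W[np.hypot(W[:,0]-.4915,W[:,1]-.176)<.06];t=Q[(Q[:,2]>.099)&(Q[:,2]<.125)];print(np.median(t[:,2]),hullc(t[:,:2]))
E
```

```text
time: 8.18
eef_pos: [0.491, 0.1801, 0.2931]
eef_rot: [0.777, 3.044, 0.001]
wrist_force: [0.0, 0.2, -2.8]
opening: 0.0433
grip_force: 62.5
0.11126540165620119 ((0.4928034842014313, 0.17877714335918427), 0.04392389580607414)
0.10971589641970358 ((0.49170801043510437, 0.17758594453334808), 0.042158883064985275)
```

View pics/d.png

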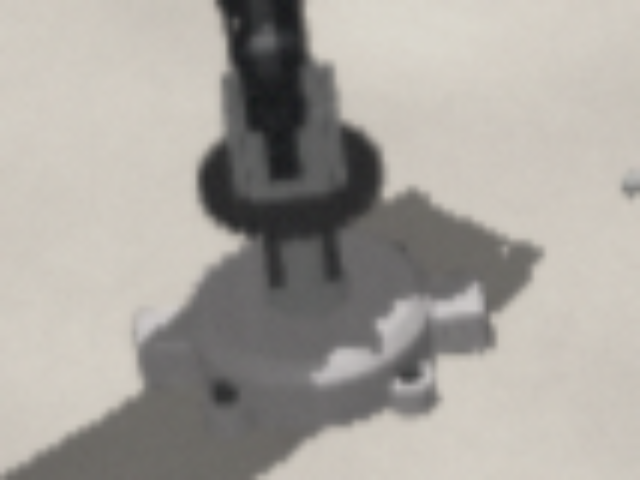

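The sprocket is now over the taper without contact: its flange sits at (290,180), with the shaft and its keys (275–335,260) right beneath. I'll go on down in steps.

```bash
python3 -m crank '[[[0,-1,-5,0,0,0,255],[0,0,-5,0,0,0,255],[0,0,-5,0,0,0,255],[0,0,-5,0,0,0,255],[0,0,-4,0,0,0,255],[0,0,0,0,0,0,255]]]'
```

```text
time: 9.02
eef_pos: [0.4908, 0.179, 0.2683]
eef_rot: [-0.777, -3.044, 0.001]
wrist_force: [0.1, -0.4, -2.2]
opening: 0.0432
grip_force: 62.5
```

```bash
python3 -m crank '[[[0,0,-8,0,0,0,255],[0,0,-8,0,0,0,255],[0,0,-6,0,0,0,255],[0,0,-3,0,0,0,255],[0,0,-2,0,0,0,255],[0,0,0,0,0,0,255]]]'
```

```text
time: 9.78
eef_pos: [0.4909, 0.179, 0.2417]
eef_rot: [-0.777, -3.044, -0.0]
wrist_force: [-0.2, 0.0, -3.1]
opening: 0.043
grip_force: 62.5
```

```bash
python3 -m crank '[[[0,0,-1.5,0,0,0,255],[0,0,-1,0,0,0,255],[0,0,0,0,0,0,255]]]'; python3 -m crank '[[[0,0,0,0,0,0,0],[0,0,0,0,0,0,0],[0,0,0,0,0,0,0],[0,0,0,0,0,0,0],[0,0,0,0,0,0,0],[0,0,30,0,0,0,0],[0,0,40,0,0,0,0],[0,0,50,0,0,0,0],[0,0,30,0,0,0,0],[0,0,0,0,0,0,0],[0,0,0,0,0,0,0]]]'
python3 - <<'E'
from h import *
for n in ['side','top','wrist']:
    s=snap(n);W=world(s)
    save(s,f'pics/e_{n}.png');W=W.reshape(-1,3)
    Q=W[np.hypot(W[:,0]-.4915,W[:,1]-.177)<.05];t=Q[(Q[:,2]>.049)&(Q[:,2]<.064)];u=Q[(Q[:,2]>.09)&(Q[:,2]<.108)]
    print(n,np.median(t[:,2]),hullc(t[:,:2]),len(u),np.percentile(u[:,2],[25,50,75]),cv2.minAreaRect(u[:,:2].astype(np.float32)))
cv2.imwrite('pics/e.png',np.hstack([cv2.resize(cv2.imread('pics/e_side.png')[130:210,135:242],(400,300)),cv2.resize(cv2.imread('pics/e_wrist.png'),(400,300))]))
E
```

```text
time: 10.15
eef_pos: [0.4908, 0.179, 0.2392]
eef_rot: [-0.777, -3.044, -0.0]
wrist_force: [-0.1, -0.0, -2.0]
opening: 0.0431
grip_force: 62.5
time: 11.52
eef_pos: [0.4905, 0.179, 0.3885]
eef_rot: [-0.776, -3.043, 0.001]
wrist_force: [-1.0, -0.1, -0.5]
opening: 0.0856
grip_force: 0.0
side 0.05717055273791627 ((0.4919593930244446, 0.1768583357334137), 0.043834540992975235) 219 [0.09644431 0.09987648 0.10156462] ((0.49107328057289124, 0.1773248016834259), (0.04710015654563904, 0.05003127455711365), 62.503196716308594)
top 0.055337923596839755 ((0.4921218454837799, 0.1764647215604782), 0.04219180718064308) 182 [0.09695497 0.09897312 0.10058227] ((0.498311311006546, 0.17175573110580444), (0.04488348588347435, 0.04266064614057541), 88.73924255371094)
wrist 0.05580538959576942 ((0.49053481221199036, 0.17951346933841705), 0.04233783110976219) 1842 [0.09882292 0.09964647 0.10028574] ((0.49030065536499023, 0.17995959520339966), (0.04385707527399063, 0.04996780306100845), 62.235992431640625)
```

View pics/e.png

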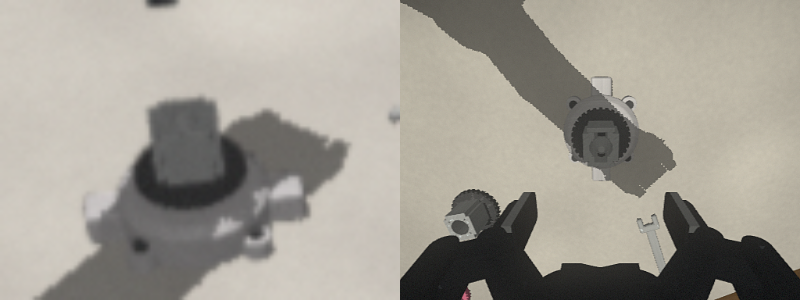

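The sprocket is seated: flange top at 56 mm, boss top at 100 mm, and concentric with the shaft. The slots line up with the stubs and the gripper is clear. The plain one lies untouched at about (460,222).

```bash
python3 -c "
from workcell import ticket;print(ticket.sign_off())"
```

```text
the job is handed in; nothing more can be done
None
```

The slotted sprocket is fully home on the pump's shoulder, released and at rest with its slots on the keys, the plain sprocket was left alone, and the job was handed in at about 12 s; no verdict came back.

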